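# Shut the tagged gas valve under the sliding cover

### The arm

A 6-joint arm with a two-finger parallel gripper is mounted at the origin on a cart in front of the work surface, level with it; the furniture and walls round the work are solid. World frame = base frame: x ahead of the robot, y to its left, z up, the work surface at z = 0. Lengths are in mm, angles in rad, forces in N, time in s.
With the tool pointing down it reaches from about 350 to 775 mm from the base axis. Payload 7.3 kg.
Tool frame: the origin (TCP) lies at the very end of the fingers, on their centre line; the grasp point (between the pads) lies 19 mm behind it; z points along the fingers, y is the line along which they close (so a half turn about z gives the same grasp; the last joint's range is limited). The gripper opens to 92 mm and grips with 3 to 60 N. Pads are 19 mm wide; open, the fingers measure 130 mm over their backs; the gripper's body (75 mm by 190 mm) begins 47 mm behind the grasp point.
Start: joints at [-1.453, 0.342, 1.524, -0, 1.275, -0.146], TCP at [136.916, -506.852, 226.741] pointing down, gripper open.
Joint ranges: [-2.53, 2.53], [-0.77, 2.02], [0.04, 2.7], [-1, 4.14], [0.28, 2.66], [-3.11, 3.11]. Speed limits (rad/s): [2.57, 2.57, 3.14, 3.14, 3.14, 3.14].

### API

Orientations are given as [roll, pitch, yaw] about the fixed x, y, z axes, in that order (R = Rz(yaw) Ry(pitch) Rx(roll)).
In Python, from plant import bot gives the robot as it stands.
- The arm moves only by the tool jog_arm, never from a script. Its argument "targets" is a list of rows, each an object with "xyz": the shift along the tool's x, y, z as a fraction of full scale, a list of three; "spin": the turn about the tool's z as a fraction of full scale. In form: [{"xyz": [x, y, z], "spin": spin}, ...]. A call has exactly 10 rows; each row shifts and turns the commanded pose from where the row before left it, along the tool's axes as they then stand; what a row does not reach is not made up. Full scale, the value 1, is 80 mm for a shift and 0.1 rad for a turn. A row lasts 1/8 s, in which the tool goes at most 62.5 mm and 10.7 degrees, less where a joint would pass 70% of its speed; a pose out of reach is approached as far as the arm can. A call with a number of a shift or a turn outside -1 to 1 is refused whole. A call with a gripper value outside its range is refused whole. "gripper" is the opening in per cent of the stroke, from 0 (shut) to 100 (fully open), set as the call begins (left out, the last holds). The fingers move at their own pace and stop on an object; the grip force is fixed at half the most. Time passes only in rows, so rows that do not move let the fingers close, or fill a call up. It gives the time, the measured TCP pose, the force, the opening and the grip force at its end, in the units of the state.
- bot.get_obs(): the state, without advancing time (a new reading comes with each control period).
- bot.capture(name): name is "scene" or "top"; returns the picture (400x640x3 uint8, blue, green, red); there is no depth.
- bot.get_calibration(name): a dict with "vfov" (degrees; the focal length in pixels is half the picture's height over the tangent of half this angle, whatever the lens; pixels are square), "cx", "cy" (the principal point, pixels), "eye" and "rotation" of the camera in the world. Camera axes: x right, y down, z forward; pixel columns grow to the right and rows downward; lengths in mm; the calibration is good to about 2 mm. A picture is of the moment at which its call begins. get_calibration takes no time and is no camera call.
- bot.close_job(): hands the job in; it is judged then, once.
The state is a dict: "time": time; "joint_positions": joint angles; "dq": joint speeds; "tau": joint torques, N m; "tool_pos": TCP position; "tcp_rot": TCP orientation; "contact_force": force on the tool from outside, world axes, zero at the start; "moment": the same for the moment, N m; "grip_width": finger opening in mm; "finger_force": force on a finger pad.
Only numpy, scipy, OpenCV 4.12 (cv2) and the standard library are available. Lean on these libraries where they do the work, as an engineer would, in place of code of your own. Each camera call takes 0.05 s, during which the arm holds its last target. There are 200 camera calls.

### The job

Push the valve box's loose cover plate all the way back along its track by its upturned front lip, so that the three valve levers are uncovered. Then push the lever that carries the round tag a quarter turn to the left (clockwise seen from above) until it is fully shut across its pipe, leaving the two plain levers as they are, and push the cover fully closed again. The cover must stay lying flat in its track, never lifted or tipped, and the things standing around the box are left alone.

Things in the scene. Friction and masses are not known exactly. Their poses are not given: they have to be found in the camera images.
- valve_box: Fixed grey gas valve box, 250 (x) x 310 (y) mm, side and rear walls 78 mm high, front wall 76. Origin: centre of underside, on the bench; x axis from its front (three hose couplings, robot side) to its rear, y left. Front half: open bay, x -112 to -6 mm, y +-142, with three valves. Rear half: closed deck. A gauge, 123 mm high, stands behind the rear wall at y +100. The cover's track lies 70 mm up.
- cover: Loose aluminium cover plate, 120 (x) x 296 (y) x 4 mm, about 0.7 kg. It just lies in the box's track (2 mm play at the sides), slides along the box's x and is not held down. Origin: centre of underside; axes as the box's. In the box's frame its x is -60 mm closed (against the front wall; starts up to 8 mm short of that) and +60 mm fully back (against the rear wall).
- cover_lip (a point): Middle of the cover's lip: a fold 130 mm wide (y), 5 mm thick (x), that stands up along the cover's front edge from the plate's top (74 mm above the bench) to 93 mm. The point is 84 mm above the bench; in the box's frame x = -116.5 mm closed, +3.5 mm fully back. Push its front face to open, its rear face to close; sliding takes 1 to 4 N; 10 to 15 N is plenty at the stops. Push low on it.
- lever_tagged (a joint): Angle of the tagged valve's lever: 0 = open (the lever points to the box's front, along its pipe), 1.571 = fully shut against its stop (the lever points to the box's left, across its pipe). It turns clockwise seen from above as the value grows and stays where it is left; friction about 0.1 N m. It starts between 0 and 0.12.
- lever_plain1 (a joint): Angle of a plain lever (no tag), same sense; starts between 0 and 0.12 and must stay open.
- lever_plain2 (a joint): Angle of the other plain lever, same sense; starts between 0 and 0.12 and must stay open.
- pivot_tagged (a point): Point on the tagged lever's turning axis at the lever's mid-height, 54 mm above the bench. In the box's frame x = -50 mm and y = -90, -5 or +80 mm at random; the plain levers have the other two places.
- grip_tagged (a point): Point on the tagged lever's centre line, 45 mm from its axis, at mid-height. The lever is a steel bar reaching 60 mm from the axis, 13 mm wide, from 50 to 58 mm above the bench; flat on top, centred 36 mm from the axis, sits a round steel tag, 30 mm across, 3 mm thick. The valve and pipe below reach 39 mm above the bench.
- pivot_plain1 (a point): Point on the turning axis of a plain lever, 54 mm above the bench; its lever is like the tagged one but without the tag.
- pivot_plain2 (a point): The same for the other plain lever.
- amber_bottle: Loose bystander: small amber bottle with black cap, 48 x 45 x 96 mm, standing to the right of the box. Origin: centre of its underside.
- screwdriver: Loose bystander: small screwdriver with orange handle, 144 x 57 x 20 mm, lying left of the box. Origin: centre of its underside.
- tweezers: Loose bystander: fine tweezers, 42 x 112 x 8 mm, lying in front of the box. Origin: centre of the underside.
- lens_tube: Loose bystander: short black lens tube, 31 mm across, 29 mm high, standing in front of the box. Origin: centre of the underside.
- post_holder: Loose bystander: black optical post holder with a side screw, 35 x 44 x 50 mm, standing to the right of the box. Origin: centre of the underside.

How it is judged (in metres and radians):
On the way, in this order (a step that is already met when the one before it is completed fails the run):
1. the cover is pushed fully back, within 8 mm of its rear stop, with all levers still open (x of cover_lip in the frame of valve_box above -0.0045 m and value of joint lever_tagged below 0.25 rad), for 0.2 s.
2. the tagged lever is pushed fully shut while the cover is back (value of joint lever_tagged above 1.45 rad and x of cover_lip in the frame of valve_box above -0.03 m), for 0.2 s.
At the end, for the whole second after the job is handed in: The tagged lever is fully shut (within 7 degrees of its stop), both plain levers are still open (under 14 degrees), and the cover lies flat and still in its track, closed to within 5 mm of the front wall (value of joint lever_tagged above 1.45 rad and value of joint each of lever_plain1, lever_plain2 below 0.25 rad and x of cover_lip in the frame of valve_box below -0.1115 m and height (world z) of cover between 0.067 and 0.073 m and angle between cover's own z axis and vertical below 0.03 rad and linear speed of cover below 0.01 m/s); the robot touches nothing.
It fails at once if the cover is lifted or tipped in its track (raised over 10 mm or tilted over 6 degrees) (height (world z) of cover above 0.08 m or height (world z) of cover_lip above 0.094 m or angle between cover's own z axis and vertical above 0.105 rad).
It fails at once if a plain lever is turned (value of joint any of lever_plain1, lever_plain2 above 0.25 rad).
It fails at once if a bystander is moved by more than 20 mm (distance of any of amber_bottle, post_holder, screwdriver, tweezers, lens_tube from where it was at the start of the episode above 0.02 m).
It also fails if it takes over 54 s, if anything falls off the work surface, if the arm or the gripper's body presses on something with over 40 N, if the wrist force passes 120 N, or if a joint passes its speed limit or range.

## Working session

There is one attempt and no reset: what is moved stays moved. The work goes in short steps, Python scripts to look and compute and a tool call to move; the robot and the scene stay as the last step left them, time stands still between calls to the robot, and variables do not carry over. Pictures are saved under pics/ and viewed, at most 10 in all, crops included, and the job is handed in when it is done.

Besides the shell and the picture viewer there is one more tool, called after "Emit:" by a JSON object that holds its "op" and its "data". jog_arm: Moves the arm, as the interface text tells. Shift numbers are shares of 80 mm and turn numbers shares of 0.1 rad, none past 1 either way. Its arguments: {"type":"object","properties":{"targets":{"type":"array","items":{"type":"object","properties":{"xyz":{"type":"array","items":{"type":"number"}},"spin":{"type":"number"}}}},"gripper":{"type":"number"}},"required":["targets"]}

```bash
mkdir -p pics; ls; python3 - <<'E'
from plant import bot
import cv2
for n in("scene","top"):
    cv2.imwrite(f"pics/{n}0.png",bot.capture(n)); print(n,bot.get_calibration(n))
print(bot.get_obs())
E
```

```text
pics
scene {'vfov': 57.97325114398136, 'cx': 322.0060453718153, 'cy': 196.99925964318444, 'eye': array([ 362.52054554, -401.21775353,  709.41188326]), 'rotation': array([-2.42120423, -0.01587058, -0.36947424])}
top {'vfov': 50.20548055048414, 'cx': 312.27108710029427, 'cy': 193.7219655123763, 'eye': array([ 421.91563969,   87.83495208, 1203.62362906]), 'rotation': array([-2.99122566e+00,  2.71876383e-03, -1.54733951e+00])}
{'time': 0.1, 'joint_positions': array([-1.45298623e+00,  3.42658243e-01,  1.52489687e+00,  1.36238635e-05,
        1.27543032e+00, -1.45995628e-01]), 'dq': array([-0.00080315, -0.00103903, -0.00219158, -0.00115554,  0.00098112,
       -0.00213932]), 'tau': array([ 1.88042235e-03, -4.32004094e+01, -2.44695389e+01,  7.18342303e-02,
        5.25869080e-02, -5.24531765e-05]), 'tool_pos': array([ 136.88204377, -506.4677289 ,  226.12036915]), 'tcp_rot': array([-3.14021658e+00, -2.15508474e-04,  2.63801606e-01]), 'contact_force': array([-0.26264396,  0.20331334,  0.00906684]), 'moment': array([ 0.0063874 , -0.02469747, -0.02044083]), 'finger_force': 0.0, 'grip_width': 91.72211118858354}
```

View pics/top0.png

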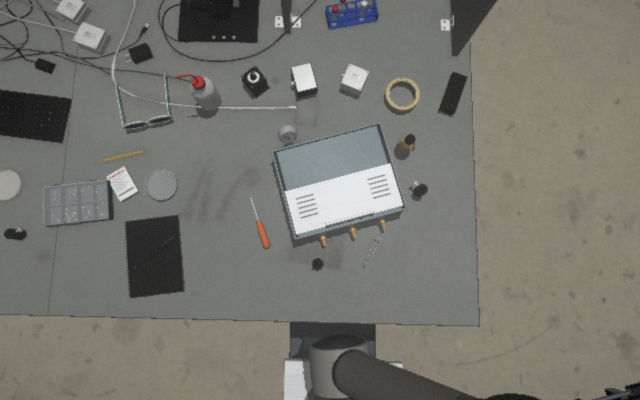

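View pics/scene0.png

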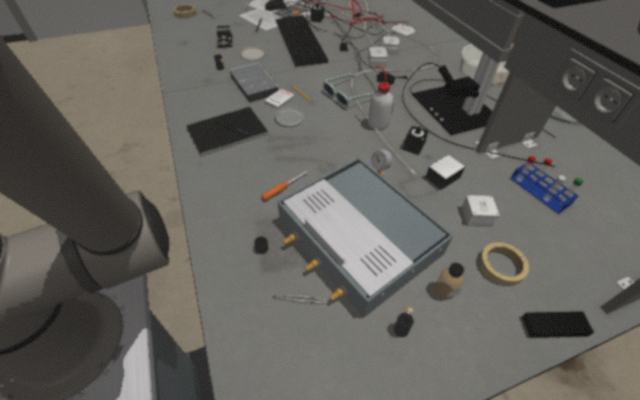

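```bash
cat > h.py <<'E'
import numpy as np, cv2
from scipy.spatial.transform import Rotation as R
from plant import bot
def cam(n):
    c=bot.get_calibration(n); f=200/np.tan(np.radians(c["vfov"]/2))
    return f,c["cx"],c["cy"],np.array(c["eye"]),R.from_euler("xyz",c["rotation"]).as_matrix()
def cast(n,px,z):
    f,cx,cy,e,M=cam(n); px=np.atleast_2d(np.array(px,float))
    d=np.c_[(px[:,0]-cx)/f,(px[:,1]-cy)/f,np.ones(len(px))]@M.T
    return e+d*((z-e[2])/d[:,2])[:,None]
def proj(n,P):
    f,cx,cy,e,M=cam(n); q=(np.atleast_2d(P)-e)@M
    return np.c_[cx+f*q[:,0]/q[:,2],cy+f*q[:,1]/q[:,2]]
E
python3 - <<'E'
from h import *
t=cv2.imread("pics/top0.png"); s=cv2.imread("pics/scene0.png")
a=cv2.resize(t[110:290,240:440],(800,720),interpolation=cv2.INTER_CUBIC)[0:600]
cv2.imwrite("pics/tc.png",a)
b=cv2.resize(s[150:350,260:460],(600,600),interpolation=cv2.INTER_CUBIC); cv2.imwrite("pics/sc.png",b)
for n,im in(("top",t),("scene",s)):
    m=(im.min(2)>170).astype(np.uint8)
    m=cv2.morphologyEx(m,cv2.MORPH_CLOSE,np.ones((7,7)))
    for c in cv2.findContours(m,0,1)[0]:
        if cv2.contourArea(c)>1500:
            p=cast(n,c[:,0],74)[:,:2].astype(np.float32); print(n,cv2.contourArea(c),cv2.minAreaRect(p),cv2.boxPoints(cv2.minAreaRect(p)))
E
```

```text
top 4689.5 ((583.8209228515625, 11.564651489257812), (119.59854125976562, 294.6929931640625), 16.50181770324707) [[ 484.6316   135.85632]
 [ 568.3379  -146.69849]
 [ 683.01025 -112.72702]
 [ 599.30396  169.82779]]
scene 5538.5 ((584.1697387695312, 10.193756103515625), (116.86225128173828, 291.3874206542969), 16.536046981811523) [[ 486.68817  133.23111]
 [ 569.6224  -146.10477]
 [ 681.6513  -112.8436 ]
 [ 598.7171   166.49228]]
```

View pics/tc.png

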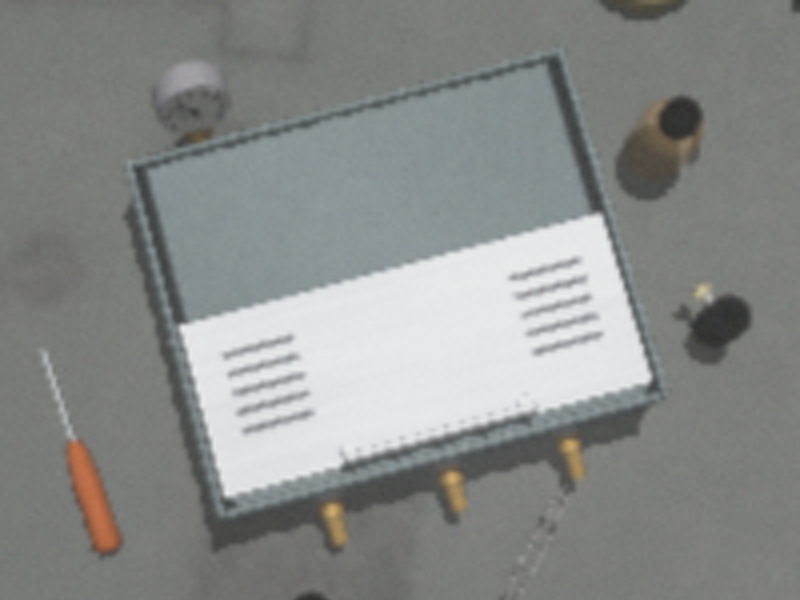

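View pics/sc.png

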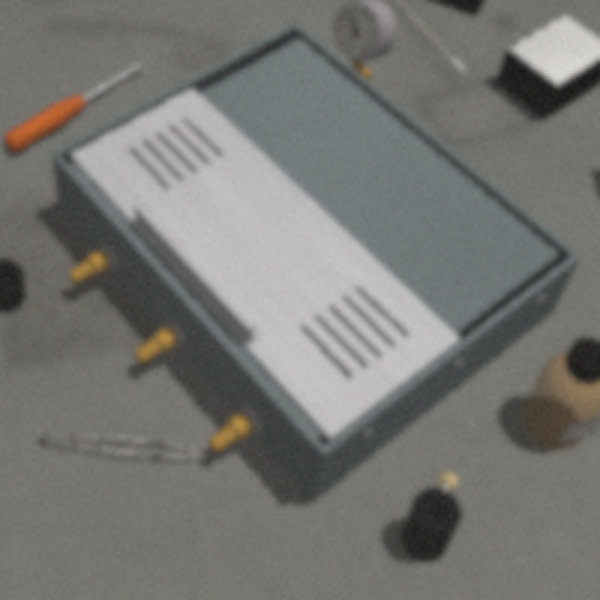

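```bash
cat >> h.py <<'E'
def corners2pose(P):  # order RL, RR, FR, FL (outer top corners)
    L=np.array([[125,155],[125,-155],[-125,-155],[-125,155]],float)
    c=P.mean(0); z=((P-c)@[1,1j]*np.conj((L)@[1,1j])).sum(); a=np.angle(z)
    r=np.array([[np.cos(a),-np.sin(a)],[np.sin(a),np.cos(a)]])
    return c,a,P-(c+L@r.T)
E
python3 - <<'E'
from h import *
k=np.array([[130,163],[559,50],[664,394],[220,517]])
pt=(k+.5)/4-.5+[240,110]
P=cast("top",pt,77.5)[:,:2]; print(P,corners2pose(P))
k=np.array([[297,28],[575,260],[324,446],[62,158]])
ps=(k+.5)/3-.5+[260,150]
P=cast("scene",ps,77.5)[:,:2]; print(P,corners2pose(P))
E
```

```text
[[ 708.7063311   206.46885053]
 [ 794.74535832  -84.02768027]
 [ 559.48921472 -153.59900558]
 [ 471.44672042  138.41513816]] (array([633.59690614,  26.81432571]), np.float64(0.28764201640019116), array([[-0.78276436, -4.43886344],
       [-2.6882289 ,  2.32840505],
       [ 1.7844979 ,  3.68005697],
       [ 1.68649535, -1.56959858]]))
[[ 707.60668879  200.9160373 ]
 [ 791.34727453  -88.42305411]
 [ 561.19396909 -152.80571699]
 [ 476.6832346   130.56154209]] (array([634.20779175,  22.56220207]), np.float64(0.28517786005988977), array([[-2.9466963 , -5.55198408],
       [-6.41783158,  2.58853005],
       [ 3.33177068,  8.53790025],
       [ 6.0327572 , -5.57444622]]))
```

Emit:
{"op": "jog_arm", "data": {"targets": [{"xyz": [0.58, -0.46, 0.06], "spin": -0.02}, {"xyz": [0.58, -0.46, 0.06], "spin": -0.02}, {"xyz": [0.58, -0.46, 0.06], "spin": -0.02}, {"xyz": [0.58, -0.46, 0.06], "spin": -0.02}, {"xyz": [0.58, -0.46, 0.06], "spin": -0.02}, {"xyz": [0.58, -0.46, 0.06], "spin": -0.02}, {"xyz": [0.58, -0.46, 0.06], "spin": -0.02}, {"xyz": [0.58, -0.46, 0.06], "spin": -0.03}, {"xyz": [0.58, -0.46, 0.06], "spin": -0.03}, {"xyz": [0.58, -0.46, 0.06], "spin": -0.03}], "gripper": 0}}

```text
time: 1.35
tool_pos: [485.2, -25.5, 178.4]
tcp_rot: [3.141, 0.0, 0.287]
contact_force: [0.9, -1.8, -0.1]
grip_width: 0.9
finger_force: 0.0
```

Emit:
{"op": "jog_arm", "data": {"targets": [{"xyz": [0.25, -0.08, 0], "spin": 0}, {"xyz": [0, 0, 0.2], "spin": 0}, {"xyz": [0, 0, 0.2], "spin": 0}, {"xyz": [0, 0, 0.2], "spin": 0}, {"xyz": [0, 0, 0.2], "spin": 0}, {"xyz": [0, 0, 0.2], "spin": 0}, {"xyz": [0, 0, 0.15], "spin": 0}, {"xyz": [0, 0, 0.08], "spin": 0}, {"xyz": [0, 0, 0], "spin": 0}, {"xyz": [0, 0, 0], "spin": 0}]}}

```text
time: 2.6
tool_pos: [502.2, -15.6, 80.8]
tcp_rot: [3.141, -0.001, 0.287]
contact_force: [-0.1, 1.2, -0.0]
grip_width: 0.4
finger_force: 0.0
```

```bash
python3 - <<'E'
from h import *
cv2.imwrite("pics/t1.png",cv2.resize(bot.capture("scene")[150:350,260:460],(600,600),interpolation=cv2.INTER_CUBIC)); o=bot.get_obs(); print(o["tool_pos"],o["contact_force"])
E
```

```text
[502.20553669 -15.62667949  80.81430583] [-0.52137037 -0.8026437   0.82583465]
```

View pics/t1.png

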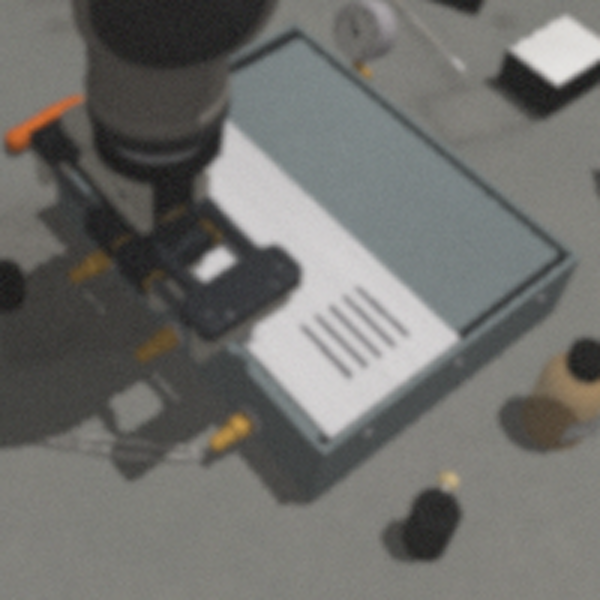

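Emit:
{"op": "jog_arm", "data": {"targets": [{"xyz": [0.1, 0, 0], "spin": 0}, {"xyz": [0.1, 0, 0], "spin": 0}, {"xyz": [0.15, 0, 0], "spin": 0}, {"xyz": [0.15, 0, 0], "spin": 0}, {"xyz": [0.15, 0, 0], "spin": 0}, {"xyz": [0.15, 0, 0], "spin": 0}, {"xyz": [0.15, 0, 0], "spin": 0}, {"xyz": [0.15, 0, 0], "spin": 0}, {"xyz": [0.15, 0, 0], "spin": 0}, {"xyz": [0.1, 0, 0], "spin": 0}]}}

```text
time: 3.9
tool_pos: [606.2, 15.2, 80.2]
tcp_rot: [3.142, -0.0, 0.287]
contact_force: [-3.2, -1.8, 1.4]
grip_width: 0.4
finger_force: 1.6
```

Emit:
{"op": "jog_arm", "data": {"targets": [{"xyz": [0.04, 0, 0], "spin": 0}, {"xyz": [0.04, 0, 0], "spin": 0}, {"xyz": [0.04, 0, 0], "spin": 0}, {"xyz": [0.03, 0, 0], "spin": 0}, {"xyz": [0.02, 0, 0], "spin": 0}, {"xyz": [0.02, 0, 0], "spin": 0}, {"xyz": [0.01, 0, 0], "spin": 0}, {"xyz": [0.01, 0, 0], "spin": 0}, {"xyz": [0, 0, 0], "spin": 0}, {"xyz": [0, 0, 0], "spin": 0}]}}

```text
time: 5.15
tool_pos: [621.6, 19.8, 80.3]
tcp_rot: [3.141, -0.0, 0.287]
contact_force: [-0.9, 1.1, -1.2]
grip_width: 0.2
finger_force: 0.7
```

Emit:
{"op": "jog_arm", "data": {"targets": [{"xyz": [0.01, 0, 0], "spin": 0}, {"xyz": [0.01, 0, 0], "spin": 0}, {"xyz": [0.01, 0, 0], "spin": 0}, {"xyz": [0.01, 0, 0], "spin": 0}, {"xyz": [0.01, 0, 0], "spin": 0}, {"xyz": [0.01, 0, 0], "spin": 0}, {"xyz": [0, 0, 0], "spin": 0}, {"xyz": [0, 0, 0], "spin": 0}, {"xyz": [0, 0, 0], "spin": 0}, {"xyz": [0, 0, 0], "spin": 0}]}}

```text
time: 6.4
tool_pos: [624.9, 20.6, 80.3]
tcp_rot: [-3.141, 0.003, 0.287]
contact_force: [-7.8, -2.2, 2.3]
grip_width: 0.6
finger_force: 3.8
```

Emit:
{"op": "jog_arm", "data": {"targets": [{"xyz": [-0.2, 0, 0], "spin": 0}, {"xyz": [-0.3, 0, -0.2], "spin": 0}, {"xyz": [-0.3, -0.2, -0.4], "spin": 0}, {"xyz": [-0.4, -0.4, -0.3], "spin": 0}, {"xyz": [-0.3, -0.4, -0.2], "spin": 0}, {"xyz": [-0.2, -0.4, 0], "spin": 0}, {"xyz": [0, -0.4, 0], "spin": 0}, {"xyz": [0, -0.4, 0], "spin": 0}, {"xyz": [0, -0.2, 0], "spin": 0}, {"xyz": [0, 0, 0], "spin": 0}]}}

```text
time: 7.65
tool_pos: [441.7, 167.4, 168.5]
tcp_rot: [3.141, -0.001, 0.289]
contact_force: [-0.1, -0.4, -0.5]
grip_width: 0.5
finger_force: 0.0
```

```bash
python3 - <<'E'
from h import *
t=bot.capture("top"); s=bot.capture("scene"); cv2.imwrite("pics/top2.png",t); cv2.imwrite("pics/scene2.png",s)
cv2.imwrite("pics/t2.png",np.hstack([cv2.resize(t[150:250,260:420],(640,400),interpolation=cv2.INTER_CUBIC)[:,:],]))
cv2.imwrite("pics/t2.png",np.vstack([cv2.resize(t[155:245,265:415],(500,300),interpolation=cv2.INTER_CUBIC),cv2.resize(s[165:285,265:465],(500,300),interpolation=cv2.INTER_CUBIC)]))
o=bot.get_obs(); print(o["tool_pos"],o["contact_force"])
E
```

```text
[441.88351348 166.31463935 168.32708179] [ 0.85610914 -0.32693203  0.95242413]
```

View pics/t2.png

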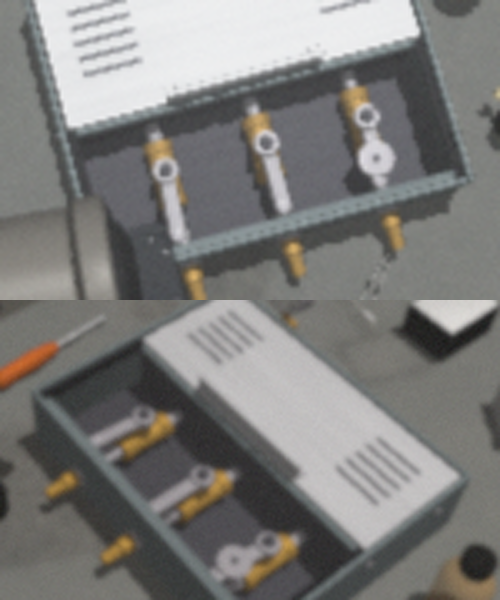

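```bash
python3 - <<'E'
from h import *
k=np.array([[165,169],[266,142],[366,115],[376,158],[380,182]])
P=cast("top",(k+.5)*.3-.5+[265,155],60)[:,:2]; print("top",P)
k=np.array([[143,415],[201,475],[267,543],[235,561]])-[0,300]
Q=cast("scene",(k+.5)*.4-.5+[265,165],60)[:,:2]; print("sc",Q)
a=.287; r=np.array([[np.cos(a),-np.sin(a)],[np.sin(a),np.cos(a)]])
L=np.array([[-50,80],[-50,-5],[-50,-90.]])
for P in(P,Q):
    o=P[:3]-L@r.T; print(o, o.mean(0), (P-o.mean(0))@r, np.arctan2(*(P[0]-P[2])))
E
```

```text
top [[563.45823496  89.19450058]
 [587.42146958   7.74269983]
 [611.49456265 -73.33284995]
 [576.38340501 -81.48681804]
 [556.89647724 -84.72850561]]
sc [[562.5268325   87.38737919]
 [585.77858719   6.32423733]
 [609.56364692 -75.95289617]
 [577.52239788 -81.93525186]]
[[634.05920279  26.62051762]
 [633.96095947  26.69199747]
 [633.9725746   27.13972829]] [633.99757895  26.81741446] [[ -49.99663355   79.79371251]
 [ -50.07062422   -5.10992101]
 [ -49.93274223  -89.6837915 ]
 [ -85.91595729  -87.56510778]
 [-105.52346405  -85.15791628]] -0.2873769899754159
[[633.12780032  24.81339623]
 [632.31807708  25.27353498]
 [632.04165887  24.51968208]] [632.49584542  24.8688711 ] [[-49.4095973   79.7679028 ]
 [-50.05594644  -4.56156593]
 [-50.53445625 -90.20633688]
 [-82.95859809 -86.87388341]] -0.2803822764311802
```

```bash
python3 -c "
from h import *
print(bot.get_obs()['joint_positions'])"
```

```text
[ 1.97731433e-01  3.05784754e-01  1.75351681e+00 -4.70310372e-04
  1.08172420e+00  1.48189331e+00]
```

Emit:
{"op": "jog_arm", "data": {"targets": [{"xyz": [0.12, 0.65, 0], "spin": 0}, {"xyz": [0.12, 0.65, 0], "spin": 0}, {"xyz": [0.12, 0.65, 0], "spin": 0}, {"xyz": [0.12, 0.65, 0], "spin": 0}, {"xyz": [0.12, 0.65, 0], "spin": 0}, {"xyz": [0.12, 0.65, 0], "spin": 0}, {"xyz": [0, 0, 0], "spin": -1}, {"xyz": [0, 0, 0], "spin": -1}, {"xyz": [0, 0, 0], "spin": -1}, {"xyz": [0, 0, 0], "spin": -1}]}}

```text
time: 9.0
tool_pos: [584.7, -117.8, 168.0]
tcp_rot: [3.142, 0.0, 0.688]
contact_force: [-0.5, 0.4, 0.1]
grip_width: 0.9
finger_force: 0.0
```

Emit:
{"op": "jog_arm", "data": {"targets": [{"xyz": [0, 0, 0], "spin": -1}, {"xyz": [0, 0, 0], "spin": -1}, {"xyz": [0, 0, 0], "spin": -1}, {"xyz": [0, 0, 0], "spin": -1}, {"xyz": [0, 0, 0], "spin": -1}, {"xyz": [0, 0, 0], "spin": -1}, {"xyz": [0, 0, 0], "spin": -1}, {"xyz": [0, 0, 0], "spin": -1}, {"xyz": [0, 0, 0], "spin": -1}, {"xyz": [0, 0, 0], "spin": -1}]}}

```text
time: 10.25
tool_pos: [584.7, -117.7, 168.1]
tcp_rot: [-3.141, 0.0, 1.688]
contact_force: [0.0, 0.2, 0.3]
grip_width: 0.6
finger_force: 0.0
```

Emit:
{"op": "jog_arm", "data": {"targets": [{"xyz": [0, 0, 0], "spin": -1}, {"xyz": [0, 0, 0], "spin": -0.7}, {"xyz": [0, 0, 0.1], "spin": 0}, {"xyz": [0, 0, 0.1], "spin": 0}, {"xyz": [0, 0, 0.1], "spin": 0}, {"xyz": [0, 0, 0.1], "spin": 0}, {"xyz": [0, 0, 0.1], "spin": 0}, {"xyz": [0, 0, 0.1], "spin": 0}, {"xyz": [0, 0, 0.1], "spin": 0}, {"xyz": [0, 0, 0], "spin": 0}]}}

```text
time: 11.5
tool_pos: [584.5, -116.0, 111.5]
tcp_rot: [-3.14, -0.001, 1.857]
contact_force: [0.2, -0.3, 0.1]
grip_width: 0.5
finger_force: 0.0
```

Emit:
{"op": "jog_arm", "data": {"targets": [{"xyz": [0, 0, 0.12], "spin": 0}, {"xyz": [0, 0, 0.12], "spin": 0}, {"xyz": [0, 0, 0.12], "spin": 0}, {"xyz": [0, 0, 0.12], "spin": 0}, {"xyz": [0, 0, 0.12], "spin": 0}, {"xyz": [0, 0, 0.12], "spin": 0}, {"xyz": [0, 0, 0.08], "spin": 0}, {"xyz": [0, 0, 0], "spin": 0}, {"xyz": [0.06, 0, 0], "spin": 0}, {"xyz": [0.06, 0, 0], "spin": 0}]}}

```text
time: 12.75
tool_pos: [582.4, -107.0, 48.7]
tcp_rot: [3.141, 0.001, 1.857]
contact_force: [-0.7, -3.9, 0.4]
grip_width: 0.7
finger_force: 2.2
```

Emit:
{"op": "jog_arm", "data": {"targets": [{"xyz": [0.06, 0, 0], "spin": 0}, {"xyz": [0.07, 0, 0], "spin": 0}, {"xyz": [0.07, 0, 0], "spin": 0}, {"xyz": [0.07, 0, 0], "spin": 0}, {"xyz": [0.07, 0, 0], "spin": 0}, {"xyz": [0.07, 0, 0], "spin": 0}, {"xyz": [0.07, 0, 0], "spin": 0}, {"xyz": [0.07, 0, 0], "spin": 0}, {"xyz": [0.07, 0, 0], "spin": 0}, {"xyz": [0.04, 0, 0], "spin": 0}]}}

```text
time: 14.0
tool_pos: [566.8, -55.7, 48.2]
tcp_rot: [-3.141, -0.0, 1.857]
contact_force: [-0.9, -2.6, 2.7]
grip_width: 0.4
finger_force: 1.3
```

Emit:
{"op": "jog_arm", "data": {"targets": [{"xyz": [0.02, 0, 0], "spin": 0}, {"xyz": [0.02, 0.01, 0], "spin": 0}, {"xyz": [0, 0.01, 0], "spin": 0}, {"xyz": [0, 0.01, 0], "spin": 0}, {"xyz": [0, 0.01, 0], "spin": 0}, {"xyz": [0, 0.01, 0], "spin": 0}, {"xyz": [0, 0.01, 0], "spin": 0}, {"xyz": [0, 0.01, 0], "spin": 0}, {"xyz": [0, 0, 0], "spin": 0}, {"xyz": [0, 0, 0], "spin": 0}]}}

```text
time: 15.25
tool_pos: [570.9, -50.9, 48.1]
tcp_rot: [-3.14, -0.002, 1.857]
contact_force: [-5.2, 1.6, 3.0]
grip_width: 0.5
finger_force: 2.9
```

Emit:
{"op": "jog_arm", "data": {"targets": [{"xyz": [0, 0.01, 0], "spin": 0}, {"xyz": [0, 0.01, 0], "spin": 0}, {"xyz": [0, 0.01, 0], "spin": 0}, {"xyz": [0, 0.01, 0], "spin": 0}, {"xyz": [0, 0, 0], "spin": 0}, {"xyz": [0, 0, 0], "spin": 0}, {"xyz": [0, 0, 0], "spin": 0}, {"xyz": [0, 0, 0], "spin": 0}, {"xyz": [0, 0, 0], "spin": 0}, {"xyz": [0, 0, 0], "spin": 0}]}}

```text
time: 16.5
tool_pos: [573.0, -50.1, 48.0]
tcp_rot: [-3.138, -0.002, 1.857]
contact_force: [-8.0, 2.3, 4.7]
grip_width: 0.7
finger_force: 4.7
```

Emit:
{"op": "jog_arm", "data": {"targets": [{"xyz": [0, 0.01, 0], "spin": 0}, {"xyz": [0, 0.01, 0], "spin": 0}, {"xyz": [0, 0.01, 0], "spin": 0}, {"xyz": [0, 0.01, 0], "spin": 0}, {"xyz": [0, 0, 0], "spin": 0}, {"xyz": [0, 0, 0], "spin": 0}, {"xyz": [0, 0, 0], "spin": 0}, {"xyz": [0, 0, 0], "spin": 0}, {"xyz": [0, 0, 0], "spin": 0}, {"xyz": [0, 0, 0], "spin": 0}]}}

```text
time: 17.75
tool_pos: [573.6, -49.8, 47.8]
tcp_rot: [-3.132, -0.003, 1.857]
contact_force: [-17.6, -3.2, 11.2]
grip_width: 0.3
finger_force: 9.7
```

Emit:
{"op": "jog_arm", "data": {"targets": [{"xyz": [0, -0.04, 0], "spin": 0}, {"xyz": [0, -0.05, 0], "spin": 0}, {"xyz": [0, 0, -0.15], "spin": 0}, {"xyz": [0, 0, -0.25], "spin": 0}, {"xyz": [0, 0, -0.25], "spin": 0}, {"xyz": [0, 0, -0.25], "spin": 0}, {"xyz": [0, 0, -0.25], "spin": 0}, {"xyz": [0, 0, -0.25], "spin": 0}, {"xyz": [0.1, 0, 0], "spin": 0}, {"xyz": [0, 0, 0], "spin": 0}]}}

```text
time: 19.0
tool_pos: [568.4, -43.4, 159.9]
tcp_rot: [-3.141, -0.0, 1.857]
contact_force: [0.3, 0.2, -0.5]
grip_width: 0.4
finger_force: 0.0
```

```bash
python3 - <<'E'
from h import *
t=bot.capture("top"); s=bot.capture("scene"); cv2.imwrite("pics/top3.png",t); cv2.imwrite("pics/scene3.png",s)
cv2.imwrite("pics/t3.png",np.vstack([cv2.resize(t[155:245,265:415],(500,300),interpolation=cv2.INTER_CUBIC),cv2.resize(s[165:285,265:465],(500,300),interpolation=cv2.INTER_CUBIC)]))
o=bot.get_obs(); print(o["tool_pos"],o["contact_force"],o["joint_positions"])
E
```

```text
[568.32346282 -43.90901665 159.45315199] [ 0.43415137  0.39837976 -0.18852449] [-2.11467915e-01  4.83739347e-01  1.49562415e+00 -1.45328640e-04
  1.16358582e+00 -4.97864101e-01]
```

View pics/t3.png

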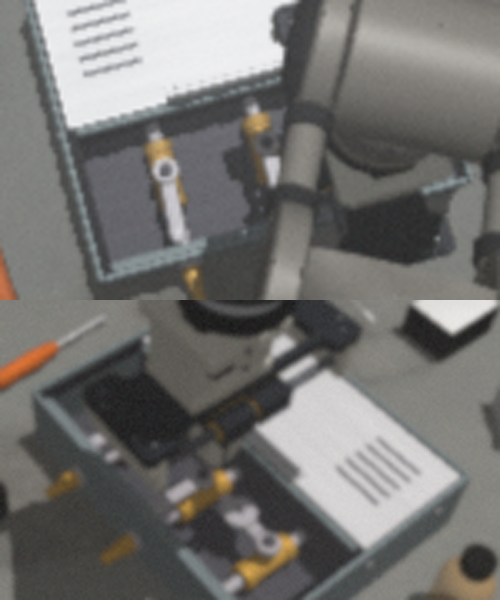

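```bash
python3 - <<'E'
from h import *
k=np.array([[267,543],[239,514]])-[0,300]
Q=cast("scene",(k+.5)*.4-.5+[265,165],60)[:,:2]
a=.2875; r=np.array([[np.cos(a),-np.sin(a)],[np.sin(a),np.cos(a)]])
d=((Q[1]-Q[0])@r); print(d,np.arctan2(d[1],-d[0]))
print((np.array([568.3,-43.9])-[633.3,26.2])@r)
E
```

```text
[ 0.31492767 35.24926347] 1.5797303941406755
[-82.20938073 -48.79167675]
```

Emit:
{"op": "jog_arm", "data": {"targets": [{"xyz": [0.15, 0.37, 0], "spin": 0}, {"xyz": [0.15, 0.38, 0], "spin": 0}, {"xyz": [0.15, 0.37, 0], "spin": 0}, {"xyz": [0.16, 0.38, 0], "spin": 0}, {"xyz": [0, 0, 0.2], "spin": 0}, {"xyz": [0, 0, 0.2], "spin": 0}, {"xyz": [0, 0, 0.2], "spin": 0}, {"xyz": [0, 0, 0.2], "spin": 0}, {"xyz": [0, 0, 0.17], "spin": 0}, {"xyz": [0, 0, 0], "spin": 0}]}}

```text
time: 20.35
tool_pos: [669.3, 36.3, 81.2]
tcp_rot: [-3.139, -0.001, 1.857]
contact_force: [-0.9, 0.6, 0.4]
grip_width: 0.0
finger_force: 0.0
```

Emit:
{"op": "jog_arm", "data": {"targets": [{"xyz": [0, -0.1, 0.01], "spin": 0}, {"xyz": [0, -0.1, 0], "spin": 0}, {"xyz": [0, -0.15, 0], "spin": 0}, {"xyz": [0, -0.15, 0], "spin": 0}, {"xyz": [0, -0.15, 0], "spin": 0}, {"xyz": [0, -0.15, 0], "spin": 0}, {"xyz": [0, -0.15, 0], "spin": 0}, {"xyz": [0, -0.15, 0], "spin": 0}, {"xyz": [0, -0.15, 0], "spin": 0}, {"xyz": [0, -0.1, 0], "spin": 0}]}}

```text
time: 21.6
tool_pos: [566.6, 5.7, 82.7]
tcp_rot: [3.139, 0.001, 1.857]
contact_force: [4.2, 1.4, 5.9]
grip_width: 0.4
finger_force: 3.4
```

Emit:
{"op": "jog_arm", "data": {"targets": [{"xyz": [0, -0.05, 0], "spin": 0}, {"xyz": [0, -0.04, 0], "spin": 0}, {"xyz": [0, -0.04, 0], "spin": 0}, {"xyz": [0, -0.03, 0], "spin": 0}, {"xyz": [0, -0.02, 0], "spin": 0}, {"xyz": [0, -0.02, 0], "spin": 0}, {"xyz": [0, -0.01, 0], "spin": 0}, {"xyz": [0, 0, 0], "spin": 0}, {"xyz": [0, 0, 0], "spin": 0}, {"xyz": [0, 0, 0], "spin": 0}]}}

```text
time: 22.85
tool_pos: [550.9, 1.0, 82.7]
tcp_rot: [3.139, 0.001, 1.857]
contact_force: [4.7, 1.2, 5.9]
grip_width: -0.0
finger_force: 3.6
```

Emit:
{"op": "jog_arm", "data": {"targets": [{"xyz": [0, -0.03, 0], "spin": 0}, {"xyz": [0, -0.03, 0], "spin": 0}, {"xyz": [0, -0.02, 0], "spin": 0}, {"xyz": [0, -0.02, 0], "spin": 0}, {"xyz": [0, -0.01, 0], "spin": 0}, {"xyz": [0, -0.01, 0], "spin": 0}, {"xyz": [0, -0.01, 0], "spin": 0}, {"xyz": [0, 0, 0], "spin": 0}, {"xyz": [0, 0, 0], "spin": 0}, {"xyz": [0, 0, 0], "spin": 0}]}}

```text
time: 24.1
tool_pos: [540.9, -1.9, 82.7]
tcp_rot: [3.139, 0.001, 1.857]
contact_force: [4.1, 0.7, 6.7]
grip_width: 0.5
finger_force: 3.7
```

Emit:
{"op": "jog_arm", "data": {"targets": [{"xyz": [0, -0.01, 0], "spin": 0}, {"xyz": [0, -0.01, 0], "spin": 0}, {"xyz": [0, -0.01, 0], "spin": 0}, {"xyz": [0, -0.01, 0], "spin": 0}, {"xyz": [0, -0.01, 0], "spin": 0}, {"xyz": [0, -0.01, 0], "spin": 0}, {"xyz": [0, 0, 0], "spin": 0}, {"xyz": [0, 0, 0], "spin": 0}, {"xyz": [0, 0, 0], "spin": 0}, {"xyz": [0, 0, 0], "spin": 0}]}}

```text
time: 25.35
tool_pos: [537.7, -2.9, 82.9]
tcp_rot: [3.136, 0.001, 1.857]
contact_force: [7.7, 3.0, 4.0]
grip_width: 0.4
finger_force: 4.4
```

Emit:
{"op": "jog_arm", "data": {"targets": [{"xyz": [0, -0.01, 0], "spin": 0}, {"xyz": [0, -0.01, 0], "spin": 0}, {"xyz": [0, -0.01, 0], "spin": 0}, {"xyz": [0, 0, 0], "spin": 0}, {"xyz": [0, 0, 0], "spin": 0}, {"xyz": [0, 0, 0], "spin": 0}, {"xyz": [0, 0, 0], "spin": 0}, {"xyz": [0, 0, 0], "spin": 0}, {"xyz": [0, 0, 0], "spin": 0}, {"xyz": [0, 0, 0], "spin": 0}]}}

```text
time: 26.6
tool_pos: [537.3, -3.2, 83.4]
tcp_rot: [3.132, 0.002, 1.856]
contact_force: [13.2, 5.7, 2.1]
grip_width: 0.3
finger_force: 5.9
```

Emit:
{"op": "jog_arm", "data": {"targets": [{"xyz": [0, 0.03, 0], "spin": 0}, {"xyz": [0, 0.04, 0], "spin": 0}, {"xyz": [0, 0.04, 0], "spin": 0}, {"xyz": [0, 0, -0.1], "spin": 0}, {"xyz": [0, 0, -0.3], "spin": 0}, {"xyz": [0, 0, -0.4], "spin": 0}, {"xyz": [0.4, 0.3, -0.4], "spin": 0}, {"xyz": [0.6, 0.4, 0], "spin": 0}, {"xyz": [0.6, 0.4, 0], "spin": 0}, {"xyz": [0.6, 0.4, 0], "spin": 0}]}}

```text
time: 27.85
tool_pos: [607.2, 202.9, 178.1]
tcp_rot: [-3.141, 0.0, 1.857]
contact_force: [2.2, 1.0, 0.3]
grip_width: 0.5
finger_force: 0.0
```

Emit:
{"op": "jog_arm", "data": {"targets": [{"xyz": [0.6, 0.2, 0], "spin": 0}, {"xyz": [0.6, 0, 0], "spin": 0}, {"xyz": [0.6, 0, 0], "spin": 0}, {"xyz": [0, 0, 0], "spin": 0}, {"xyz": [0, 0, 0], "spin": 0}, {"xyz": [0, 0, 0], "spin": 0}, {"xyz": [0, 0, 0], "spin": 0}, {"xyz": [0, 0, 0], "spin": 0}, {"xyz": [0, 0, 0], "spin": 0}, {"xyz": [0, 0, 0], "spin": 0}]}}

```text
time: 29.1
tool_pos: [582.1, 344.1, 177.9]
tcp_rot: [-3.142, 0.0, 1.857]
contact_force: [0.7, 0.2, -0.4]
grip_width: 0.7
finger_force: 0.0
```

```bash
python3 - <<'E'
from h import *
t=bot.capture("top"); s=bot.capture("scene")
cv2.imwrite("pics/t4.png",np.vstack([cv2.resize(t[110:260,240:440],(720,540),interpolation=cv2.INTER_CUBIC)]))
a=.2875; r=np.array([[np.cos(a),-np.sin(a)],[np.sin(a),np.cos(a)]])
for n,im in(("top",t),("scene",s)):
    m=(im.min(2)>170).astype(np.uint8)
    m=cv2.morphologyEx(m,cv2.MORPH_CLOSE,np.ones((7,7)))
    for c in cv2.findContours(m,0,1)[0]:
        if cv2.contourArea(c)>1500:
            p=cast(n,c[:,0],74)[:,:2].astype(np.float32); q=cv2.minAreaRect(p);print(n,q,(np.array(q[0])-[633.3,26.2])@r)
o=bot.get_obs(); print(o["tool_pos"],o["contact_force"])
E
```

```text
top ((122.29217529296875, 5.1551971435546875), (90.51512145996094, 295.1601867675781), 1.379316806793213) [-496.00127164  124.71815893]
top ((576.09814453125, 9.121444702148438), (120.79986572265625, 294.6593933105469), 16.554609298706055) [-59.69677095  -0.15766543]
scene ((96.75581359863281, -42.04002380371094), (144.8651123046875, 279.010986328125), 0.2755641043186188) [-533.87198786   86.70101145]
scene ((576.8035278320312, 7.85162353515625), (117.08292388916016, 290.9832763671875), 16.603374481201172) [-59.38040463  -1.57538323]
[582.10696753 344.15512484 177.87988274] [-0.19085883  0.87702143 -0.97275549]
```

View pics/t4.png

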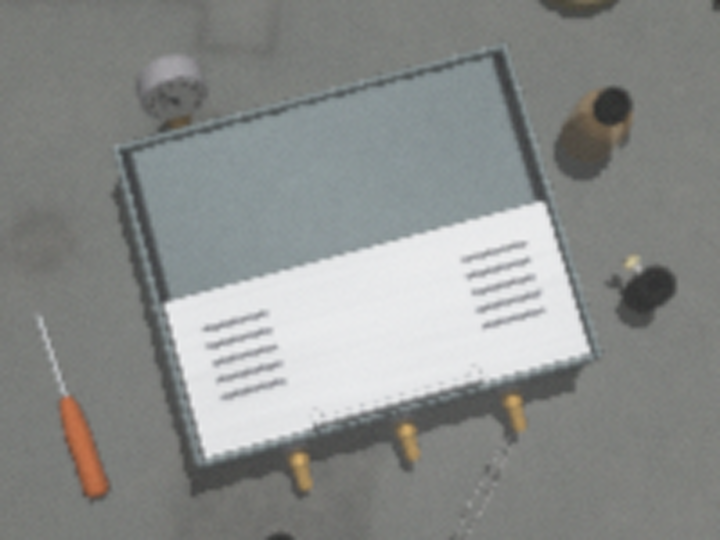

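The picture shows the cover flat against the front wall: its measured x is -59.7 mm, where closed is -60. The bystanders have not moved and the arm is clear, so I'm handing in.

```bash
python3 -c "
from plant import bot
print(bot.close_job())"
```

```text
the job is handed in; nothing more can be done
None
```

I handed the job in at about 29 s of the 54 s limit: the tagged lever (rightmost valve) is shut against its stop, the cover is closed within about 1 mm of the front wall, the plain levers and bystanders were left alone, and no verdict came back.

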